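# Set the lunchbox warmer's heat lever to medium

### The arm

A 6-joint arm with a two-finger parallel gripper is mounted at the origin on the work surface. World frame = base frame: x ahead of the robot, y to its left, z up, the work surface at z = 0. Lengths are in m, angles in rad, forces in N, time in s.
With the tool pointing down it reaches from about 0.25 to 0.8 m from the base axis. Payload 8.5 kg.
Tool frame: the origin (TCP) lies between the finger pads; the fingertips stand 11 mm ahead of it and the grasp point (between the pads) lies 8 mm behind it; z points along the fingers, y is the direction in which the jaws open and shut (so a half turn about z gives the same grasp; the last joint's range is limited). The gripper opens to 85 mm and grips with 20 to 120 N. Pads are 22 mm wide; open, the fingers measure 114 mm over their backs; the gripper's body (76 mm by 85 mm) begins 54 mm behind the grasp point. The pads swing forward as they close: fully open they stand 13 mm farther back than shut.
Start: joints at [1.258, 0.238, -0.013, 1.319, 0, 1.571], TCP at [0.162, 0.499, 0.21] pointing down, gripper open.
Joint ranges: [-2.66, 2.66], [-1.03, 1.9], [-1.14, 1.46], [-1.82, 2.27], [-1.45, 1.34], [-3.14, 3.14]. Speed limits (rad/s): [2.22, 2.22, 2.79, 3.14, 3.14, 3.14].

### API

Orientations are given as a unit quaternion [x, y, z, w].
In Python, from cell import reach, move_straight, move_j, let_go, grab, sleep, ik, state, camera, MotionError, job_done gives the robot as it stands. Calls block until the motion is done:
- reach(position, orientation): joint-space move of the TCP to a pose.
- move_straight(position, orientation=None, v=0.15, f_stop=None): straight line of the TCP; orientation=None keeps the orientation; v is the mean speed in m/s. With f_stop (N) it stops when the force on the tool has changed by that much, and returns True; else False.
- move_j(angles): joint-space move.
- let_go() and grab(): open the fingers fully, or close them until they stop; the grip force is fixed at half the most.
- sleep(seconds).
- ik(position, orientation): joint angles nearest the present ones, or None.
- state(): the state.
- camera(name): name is "scene" or "side" or "wrist"; returns a dict with "image" (400x640x3 uint8, red, green, blue), "mtx" (3x3 intrinsics, pixels), "view" (4x4, takes a point from world to camera coordinates); the wrist camera has in their place "tool_from_camera" (4x4, takes a point from camera to tool coordinates, whose origin is the TCP and whose axes are the flange's). Camera axes: x right, y up, looking along -z (the intrinsics and any distortion apply to the point x, -y, -z); pixel columns grow to the right and rows downward; lengths in m; the calibration is good to about 2 mm. The wrist camera is an equidistant fisheye: a pixel r from the principal point sees the ray r / f radians off the axis. A picture is of the moment at which its call begins: read the wrist's pose just before it. There is no depth.
A pose or a line that the arm cannot do raises MotionError and nothing moves.
- job_done(): hands the job in, once; it reports no verdict.
The state is a dict: "time": time; "joint_positions": joint angles; "dq": joint speeds; "tau": joint torques, N m; "tcp_pos": TCP position; "orientation": TCP orientation; "wrist_force": force on the tool from outside, world axes, zero at the start; "wrist_torque": the same for the moment, N m; "grip_width": finger opening in m.
Only numpy, scipy, OpenCV 4.12 (cv2) and the standard library are available. Lean on these libraries where they do the work, as an engineer would, in place of code of your own. Each camera call takes 0.05 s, during which the arm holds its last target. There are 200 camera calls.

### The job

Two identical lunchbox warmers stand on the counter. Swing the heat lever of the one that carries the stacked green lunchbox tiers round to its two-dot mark, then let go of it. Leave the lever of the other warmer, the one with the bowl on it, where it is, and do not shift the lunchbox stack.

Things in the scene. Friction and masses are not known exactly. Their poses are not given: they have to be found in the camera images.
- lever (a joint): Heat lever of the warmer with the lunchbox stack (rad); turns level about an upright pivot on the front deck. 0 = off (short bar; left stop seen from the robot), 0.64 = one dot, 1.28 = two dots (wanted), 1.92 = three dots (other stop). Grows counter-clockwise from above: the knob goes left to right seen from the robot. Stays where left; about 1.5 N at the knob moves it. Starts between 0 and 0.85.
- lever_knob (a point): Black upright round knob at that lever's end, 18 mm across, 45 mm tall above the steel arm. Point on its axis, 20 mm below its top, 41 mm above the fixed white warmer (300 x 200 x 45 mm). z up; x points level outward along the arm and turns with it: the pivot axis lies 80 mm back against x. The marks (black 11 mm dots) are painted on the deck just outside the knob's circle.
- spare_knob (a point): The same point on the same knob of the other, identical warmer, which carries a small bowl; this lever may stand at any angle and must be left alone.
- stack: Two green plastic lunchbox tiers snapped together as one closed block, 130 x 120 mm and 84 mm tall, standing on the steel hot plate of the warmer, about 70 mm or more clear of the knob's path; its top is 133 mm above the counter. Origin at the centre of its underside, z up.
There are look-alikes about, which are no part of the job. Leave any black or red look-alike of the stack alone.

How it is judged:
By the outcome, as a careful person would: the job done as asked, in the order asked, and still so for the second after the job is handed in, with the robot touching nothing.
It also fails if it takes over 35 s, if anything falls off the work surface, if the arm or the gripper's body presses on something with over 40 N, if the wrist force passes 120 N, or if a joint passes its speed limit or range.

## Working session

There is one attempt and no reset: what is moved stays moved. The work goes in short steps, each a Python script; the robot and the scene stay as the last script left them, time stands still between calls to the robot, and variables do not carry over. Pictures are saved under pics/ and viewed, about 8 in all and at most 12, crops included, and the job is handed in when it is done.

```bash
ls; mkdir -p pics; python3 - <<'E'
from cell import *
import cv2,pickle
d={}
for n in("scene","side","wrist"):
    c=camera(n); d[n]=c; cv2.imwrite(f"pics/{n}0.png",c["image"][:,:,::-1]); 
pickle.dump(d,open("c0.pkl","wb"))
for n in d: print(n,[ (k,v) for k,v in d[n].items() if k!="image"])
print(state()["time"])
E
```

```text
pics
scene [('mtx', array([[417.95847918,   0.        , 318.99468856],
       [  0.        , 417.95847918, 201.27936159],
       [  0.        ,   0.        ,   1.        ]])), ('view', array([[-0.72498282,  0.68876269, -0.00242086,  0.35497509],
       [-0.53396065, -0.55981306,  0.63363661,  0.25612463],
       [ 0.43507003,  0.4606683 ,  0.77362703, -1.21041669],
       [ 0.        ,  0.        ,  0.        ,  1.        ]]))]
side [('mtx', array([[438.22385764,   0.        , 312.7419779 ],
       [  0.        , 438.22385764, 203.45453807],
       [  0.        ,   0.        ,   1.        ]])), ('view', array([[ 0.99856984, -0.04826984, -0.02298489, -0.51439657],
       [ 0.04609611,  0.55956469,  0.82750378, -0.117439  ],
       [-0.02708194, -0.82737983,  0.56098947, -0.9332546 ],
       [ 0.        ,  0.        ,  0.        ,  1.        ]]))]
wrist [('mtx', array([[309.70691629,   0.        , 316.79842847],
       [  0.        , 309.70691629, 196.33022136],
       [  0.        ,   0.        ,   1.        ]])), ('tool_from_camera', array([[ 4.81320950e-04,  9.57778434e-01,  2.87506937e-01,
         7.42530876e-02],
       [ 9.99999223e-01, -7.91540953e-04,  9.62760347e-04,
        -3.21107069e-04],
       [ 1.14968461e-03,  2.87506250e-01, -9.57778072e-01,
        -1.63629293e-01],
       [ 0.00000000e+00,  0.00000000e+00,  0.00000000e+00,
         1.00000000e+00]]))]
0.15
```

View pics/scene0.png

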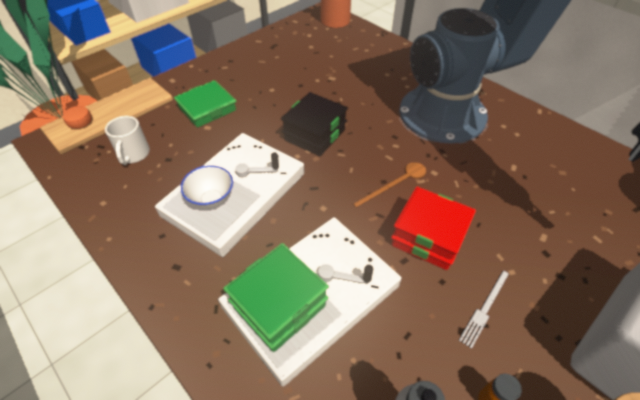

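View pics/side0.png

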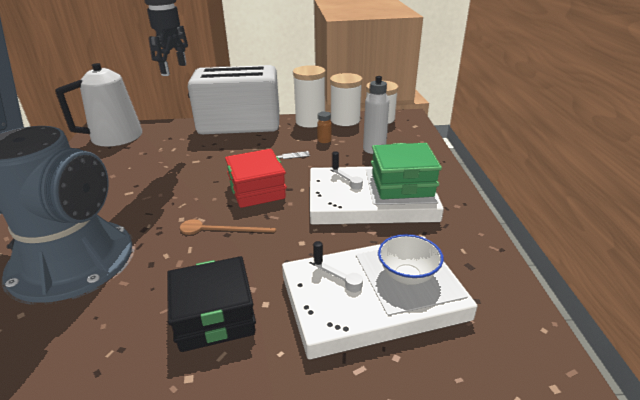

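The scene picture shows two white warmers. These could be mistaken for the target:
- **Stack warmer knob:** scene (368,272), side (335,160). Green tiers are on this warmer, so it is the target.
- **Bowl warmer knob:** scene (275,160), side (318,252). Leave it alone.
- **Stack look-alikes:** black (315,122), red (435,227), and a single green tier (206,102).

I'll check the choice in one close crop.

```bash
python3 - <<'E'
import cv2,pickle,numpy as np
d=pickle.load(open("c0.pkl","rb"))
a=d["scene"]["image"][215:315,290:410];b=d["side"]["image"][140:240,300:420]
f=lambda m:cv2.resize(m[:,:,::-1],(600,500),interpolation=cv2.INTER_CUBIC)
cv2.imwrite("pics/crop.png",cv2.resize(np.hstack([f(a)[:,:],f(b)]),(800,333),interpolation=cv2.INTER_AREA))
for n,(u0,v0,u1,v1) in {"scene":(300,225,395,300),"side":(308,145,372,220)}.items():
    g=d[n]["image"].max(2)[v0:v1,u0:u1]
    k,l,s,c=cv2.connectedComponentsWithStats((g<90).astype(np.uint8))
    print(n);[print(s[i]+[u0,v0,0,0,0],c[i]+[u0,v0]) for i in range(1,k) if s[i][4]>2]
E
```

```text
scene
[383 225  10  13  72] [387.86111111 228.95833333]
[365 272   6   9  39] [367.05128205 275.82051282]
side
[316 145  14   6  72] [322.19444444 147.19444444]
[362 150  10  16 127] [366.29133858 158.56692913]
[331 151   8  19 122] [334.96721311 159.80327869]
[346 155   2   2   3] [346.66666667 155.33333333]
[345 163   3   3   6] [346.33333333 164.16666667]
[317 180   2   2   3] [317.66666667 180.33333333]
[317 192   2   2   3] [317.66666667 192.33333333]
[339 206   3   2   5] [339.8 206.6]
[309 215   1   5   5] [309. 217.]
```

View pics/crop.png

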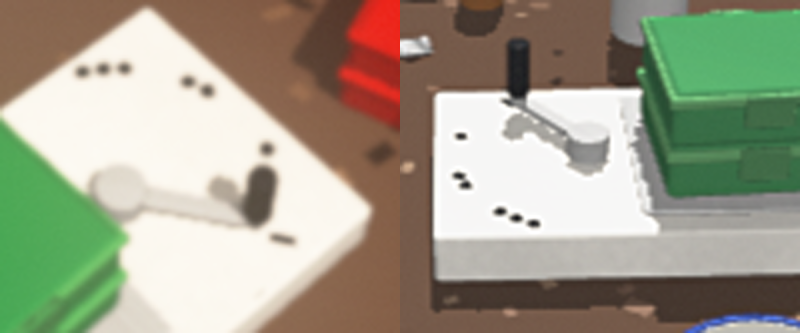

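The crop confirms the choice: the warmer with the two green tiers. In crop pixels, its knob is at left (262,195) and right (517,68), just past the off bar. The two-dot mark is at left (198,86) and right (462,180).

```bash
cat > h.py <<'E'
import numpy as np
def ray(c,uv):
    K,V=c["mtx"],np.array(c["view"]);R,t=V[:3,:3],V[:3,3]
    p=np.linalg.inv(K)@[uv[0],uv[1],1]; d=R.T@(p*[1,-1,-1]); return -R.T@t,d/np.linalg.norm(d)
def onz(c,uv,z):
    o,d=ray(c,uv); return o+d*(z-o[2])/d[2]
def tri(a,ua,b,ub):
    A=np.zeros((3,3));B=np.zeros(3);rs=[ray(a,ua),ray(b,ub)]
    for o,d in rs: P=np.eye(3)-np.outer(d,d);A+=P;B+=P@o
    x=np.linalg.solve(A,B); return x,[np.linalg.norm(np.cross(x-o,d)) for o,d in rs]
E
python3 - <<'E'
from h import *
import pickle
np.set_printoptions(precision=4,suppress=True)
d=pickle.load(open("c0.pkl","rb"));s,e=d["scene"],d["side"]
P={"bar":((374.9,286.7),(333,170.6)),"one":((370.1,259.7),(318.3,180.8)),"two":((349.4,240.8),(318.6,194)),"three":((320.9,235.7),(335.1,205.4)),
"ktop":((369.2,266.6),(335.1,152.6)),"kbot":((367.1,280.4),(335.4,168.8)),"piv":((325.4,271.1),(356.4,179.9))}
M=[]
for k,(a,b) in P.items():
    print(k,onz(s,a,.045),onz(e,b,.045),*tri(s,a,e,b))
    if k in("bar","one","two","three"): M.append((onz(s,a,.045)+onz(e,b,.045))[:2]/2)
# fit: centre + R*[cos,sin](phi0+q)
M=np.array(M);q=np.array([0,.64,1.28,1.92])
A=np.zeros((8,4));A[0::2,0]=1;A[1::2,1]=1
A[0::2,2]=np.cos(q);A[0::2,3]=-np.sin(q);A[1::2,2]=np.sin(q);A[1::2,3]=np.cos(q)
x,*_=np.linalg.lstsq(A,M.ravel(),rcond=None)
print("centre",x[:2],"r",np.hypot(x[2],x[3]),"phi0",np.arctan2(x[3],x[2]),"res",(A@x-M.ravel()))
kt=tri(s,P["ktop"][0],e,P["ktop"][1])[0]
v=kt[:2]-x[:2];print("knob r",np.hypot(*v),"q",np.arctan2(v[1],v[0])-np.arctan2(x[3],x[2]))
E
```

```text
bar [0.579  0.2512 0.045 ] [0.5803 0.2466 0.045 ] [0.5795 0.2505 0.0434] [np.float64(0.0012029146606904386), np.float64(0.0012029146606907647)]
one [0.5406 0.2041 0.045 ] [0.5396 0.1994 0.045 ] [0.5396 0.2033 0.0427] [np.float64(0.00018237478730610997), np.float64(0.00018237478730597824)]
two [0.5378 0.1434 0.045 ] [0.5368 0.1391 0.045 ] [0.5368 0.1424 0.0429] [np.float64(0.00011456812422465628), np.float64(0.0001145681242246866)]
three [0.5721 0.0928 0.045 ] [0.5714 0.0884 0.045 ] [0.5714 0.0917 0.0428] [np.float64(0.00030318004214003436), np.float64(0.0003031800421400609)]
ktop [0.5539 0.2136 0.045 ] [0.5947 0.3452 0.045 ] [0.5838 0.2332 0.1039] [np.float64(0.00035202187759743683), np.float64(0.000352021877597235)]
kbot [0.5798 0.2316 0.045 ] [0.5873 0.2554 0.045 ] [0.5853 0.2351 0.0566] [np.float64(6.507201150255965e-05), np.float64(6.507201150280753e-05)]
piv [0.6244 0.1605 0.045 ] [0.6341 0.1955 0.045 ] [0.6305 0.1675 0.0618] [np.float64(0.0007161405895036394), np.float64(0.0007161405895034363)]
centre [0.6308 0.167 ] r 0.09683727684000398 phi0 2.1321800226945244 res [-0.0004  0.0001  0.0004  0.0002  0.0002 -0.0002 -0.0003 -0.0001]
knob r 0.08117577117146622 q 0.05615182764291715
```

```bash
cat >> h.py <<'E'
from scipy.spatial.transform import Rotation as Ro
C=np.array([.6308,.167]);PH0=2.1322
def pose(q,z,flip=1,off=0.0):
    a=PH0+q; u=np.array([np.cos(a),np.sin(a),0]); x=flip*u; zz=np.array([0,0,-1.]);R=np.c_[x,np.cross(zz,x),zz]
    return [*(C+.08*u[:2]),z],Ro.from_matrix(R).as_quat().tolist()
E
python3 - <<'E'
from h import *
from cell import *
import pickle
np.set_printoptions(precision=3,suppress=True)
s=state();print(s["tcp_pos"],s["orientation"],s["time"])
for f in(1,-1):
  for q in(.06,.6,1.28):
    for z in (.082,.32): print(f,q,z,ik(*pose(q,z,f)))
d=pickle.load(open("c0.pkl","rb"))
e=d["side"]
for n,u in dict(toaster=(235,131),bottlebase=(376,152),kettle=(110,143)).items(): print(n,onz(e,u,0))
E
```

```text
[0.161 0.499 0.21 ] [ 0.156  0.988 -0.001 -0.   ] 0.15
1 0.06 0.082 [0.378 0.478 0.014 1.107 0.    1.327]
1 0.06 0.32 [0.378 0.429 0.545 1.687 0.    1.327]
1 0.6 0.082 [ 0.343  0.419 -0.085  1.067  0.     0.752]
1 0.6 0.32 [0.343 0.354 0.429 1.646 0.    0.752]
1 1.28 0.082 [ 0.257  0.389 -0.135  1.048  0.    -0.013]
1 1.28 0.32 [ 0.257  0.317  0.374  1.628  0.    -0.013]
-1 0.06 0.082 [ 0.378  0.478  0.014  1.107  0.    -1.814]
-1 0.06 0.32 [ 0.378  0.429  0.545  1.687  0.    -1.814]
-1 0.6 0.082 [ 0.343  0.419 -0.085  1.067  0.    -2.39 ]
-1 0.6 0.32 [ 0.343  0.354  0.429  1.646  0.    -2.39 ]
-1 1.28 0.082 [ 0.257  0.389 -0.135  1.048  0.     3.128]
-1 1.28 0.32 [0.257 0.317 0.374 1.628 0.    3.128]
toaster [0.287 0.614 0.   ]
bottlebase [0.724 0.424 0.   ]
kettle [-0.104  0.563  0.   ]
```

```bash
python3 - <<'E'
from h import *
from cell import *
import cv2
s=state();p=s["tcp_pos"]
move_straight([p[0],p[1],.32],v=.2)
reach(*pose(.06,.30)); move_straight(pose(.06,.18)[0],v=.2)
s=state();c=camera("wrist");print(s["time"],s["tcp_pos"],s["wrist_force"])
im=c["image"];
# project predicted knob top
T=np.array(c["tool_from_camera"]);R=Ro.from_quat(s["orientation"]).as_matrix()
im=im[:,:,::-1].copy()
for q,r,z in((.06,.08,.106),(0,.0968,.045),(1.28,.0968,.045)):
    w=np.array([*(C+r*np.array([np.cos(PH0+q),np.sin(PH0+q)])),z])
    pc=T[:3,:3].T@(R.T@(w-s["tcp_pos"])-T[:3,3])*[1,-1,-1]
    th=np.arctan2(np.hypot(*pc[:2]),pc[2]);uv=c["mtx"][:2,2]+c["mtx"][0,0]*th*pc[:2]/np.hypot(*pc[:2]);print(q,uv)
    cv2.circle(im,tuple(int(v) for v in uv),2,(0,0,255),-1)
cv2.imwrite("pics/w1.png",im)
E
```

```text
3.4167 [0.58451875 0.23272948 0.18123568] [-0.40231823 -0.10255174  0.61352139]
0.06 [317.16757673 199.10565943]
0 [323.01820388 164.55592297]
1.28 [232.00841568 223.70211472]
```

View pics/w1.png

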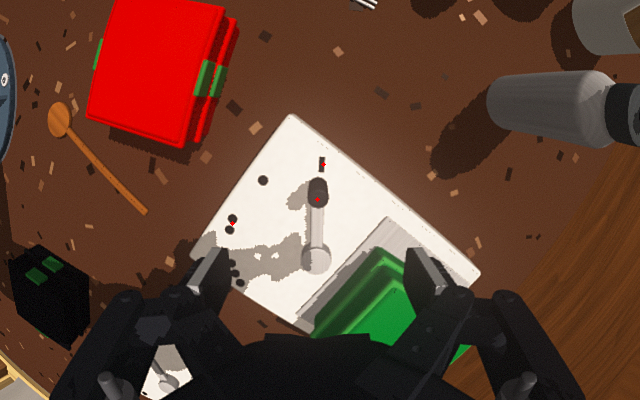

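The wrist picture agrees with the prediction: knob top predicted at (317,199), seen at (318,190), and the marks fall on their predicted points. Before descending I'll check the open right finger's clearance to the stack.

```bash
python3 - <<'E'
from h import *
import pickle
d=pickle.load(open("c0.pkl","rb"))
a=[onz(d["scene"],u,.133)[:2] for u in((283,244),(327,293),(226,288),(272,338))];print(a)
for n,u in dict(bl=(373,149),br=(432,146),fl=(379,170),fr=(439,166)).items(): print(n,onz(d["side"],u,.133)[:2])
p,_=pose(.06,0);t=np.array([-np.sin(PH0+.06),np.cos(PH0+.06)]);u=np.array([t[1],-t[0]])
for s in(-1,1):
  for r in(-.011,.011):print("finger",np.array(p[:2])+s*.057*t+r*u)
p,_=pose(1.28,0);t=np.array([-np.sin(PH0+1.28),np.cos(PH0+1.28)]);print(np.array(p[:2])-.057*t,np.array(p[:2])+.057*t)
E
```

```text
[array([0.67712188, 0.10204901]), array([0.68736509, 0.22815785]), array([0.80506224, 0.1032186 ]), array([0.80361647, 0.22409107])]
bl [0.66929537 0.18714291]
br [0.81007427 0.18952091]
fl [0.66618522 0.08783134]
fr [0.7990641  0.09365695]
finger [0.63697432 0.25628537]
finger [0.62416643 0.27417274]
finger [0.54428525 0.18991719]
finger [0.53147735 0.20780456]
[0.53847425 0.20054036] [0.56894836 0.09068896]
```

```bash
python3 - <<'E'
from h import *
from cell import *
print("stop",move_straight(pose(.06,.082)[0],v=.1,f_stop=10))
grab();s=state();print(s["time"],s["tcp_pos"],s["grip_width"],s["wrist_force"])
if .012<s["grip_width"]<.024:
    for q in np.linspace(.06,1.28,9)[1:]:
        move_straight(*pose(q,.082),v=.1)
        s=state();print(round(q,2),s["time"],s["tcp_pos"],s["wrist_force"],s["grip_width"])
    c=camera("wrist")
E
```

```text
stop False
5.3 [0.58435476 0.2322238  0.08234529] 0.012308394400086941 [-0.60165997  0.83832664  3.6086781 ]
0.21 5.6 [0.574802   0.22430198 0.08229148] [-1.7611081   0.27451507  5.24423284] 0.012711639564767797
0.36 5.9 [0.56680514 0.21525444 0.08231055] [-2.54940467  1.07710365  6.70418719] 0.01244339685873019
0.52 6.2 [0.56013636 0.20494448 0.0822845 ] [-2.63041245  0.59108062  6.68467393] 0.012779081471824435
0.67 6.5 [0.55514132 0.19370305 0.08225519] [-4.05581802  1.69779105  7.54238734] 0.012563851289656825
0.82 6.8 [0.55189309 0.18185214 0.08227625] [-4.26801924 -0.72593118  6.85638269] 0.012619395750140925
0.98 7.1 [0.55051156 0.16956613 0.08225655] [-3.87647776  0.32099782  8.37072039] 0.012579050691676528
1.13 7.4 [0.55099274 0.1572469  0.0822273 ] [-5.0090687  -1.82622471  7.28643954] 0.012524832961737502
1.28 7.7 [0.55341049 0.14517252 0.08223099] [-3.32719831 -1.91083717  8.58344654] 0.012531669966715798
```

```bash
python3 - <<'E'
from h import *
from cell import *
import cv2,pickle
let_go(); move_straight(pose(1.28,.24)[0],v=.12)
s=state();print(s["time"],s["tcp_pos"],s["wrist_force"],s["grip_width"])
w=camera("wrist");e=camera("side");c=camera("scene");pickle.dump((s,w,e,c),open("c1.pkl","wb"))
f=lambda m:cv2.resize(m[:,:,::-1],(400,333),interpolation=cv2.INTER_CUBIC)
top=np.hstack([f(c["image"][215:315,290:410]),f(e["image"][140:240,300:420])])
bot=np.hstack([w["image"][100:350,:,::-1],np.zeros((250,160,3),np.uint8)])
cv2.imwrite("pics/f.png",np.vstack([top,bot]))
E
```

```text
9.9167 [0.55337646 0.14553669 0.23929358] [ 0.23403143  0.49619545 -0.64378514] 0.08526605335147558
```

View pics/f.png

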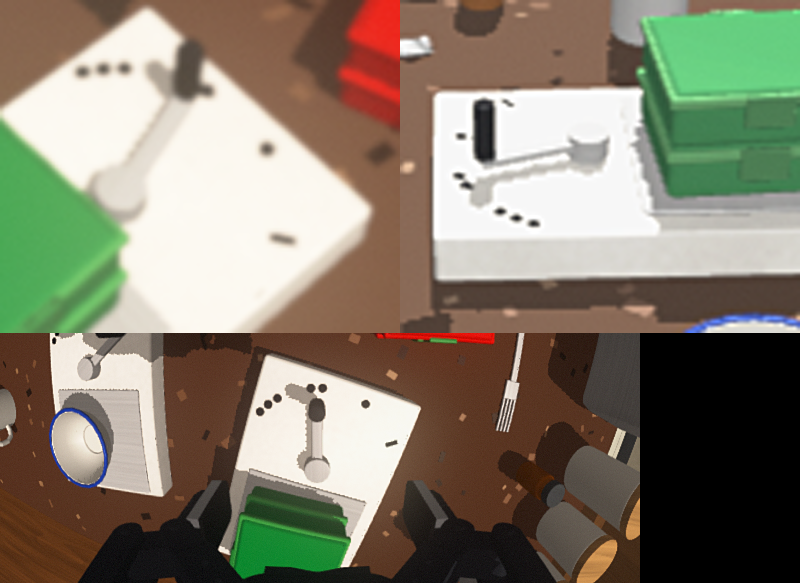

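The lever now points at the two dots: in the wrist view the knob is at (317,410) and the dots at (317,388). I'll triangulate to confirm the angle and compare the stack and spare lever with the first pictures.

```bash
python3 - <<'E'
from h import *
import pickle,cv2
s,w,e,c=pickle.load(open("c1.pkl","rb"));d=pickle.load(open("c0.pkl","rb"))
for n,a,b in(("top",(347,228.2),(325.2,170.9)),("bot",(345.5,243.5),(325.8,187.6))):
    x,r=tri(c,a,e,b);v=x[:2]-C;print(n,x,r,np.hypot(*v),(np.arctan2(v[1],v[0])-PH0)%6.283)
df=lambda A,B,u0,v0,u1,v1:np.abs(A["image"][v0:v1,u0:u1].astype(int)-B["image"][v0:v1,u0:u1]).max(2)
for n,A,B,bx in(("stack side",d["side"],e,(366,140,445,205)),("spare side",d["side"],e,(280,235,475,350)),("stack scene",d["scene"],c,(220,245,325,350))):
    D=df(A,B,*bx);print(n,(D>40).sum(),D.size)
# wrist: knob outline centroid vs lever line
E
```

```text
top [0.55220288 0.14483509 0.1044305 ] [np.float64(0.0011774514578400644), np.float64(0.0011774514578399807)] 0.08166266057549809 1.2840758539638921
bot [0.55455377 0.14746978 0.05671158] [np.float64(1.8778939106872552e-06), np.float64(1.8778939107489177e-06)] 0.07870779189372704 1.2599626893702878
stack side 0 5135
spare side 3072 22425
stack scene 0 11025
```

The angle reads 1.26–1.28 and the stack hasn't changed. The bowl warmer region differs from the first picture, probably the arm's shadow, so I'll check.

```bash
python3 - <<'E'
import pickle,cv2,numpy as np
s,w,e,c=pickle.load(open("c1.pkl","rb"));d=pickle.load(open("c0.pkl","rb"))
f=lambda m:cv2.resize(m["image"][230:350,270:480,::-1],(400,228))
g=lambda m:cv2.resize(m["image"][125:255,150:310,::-1],(400,325))
cv2.imwrite("pics/sp.png",np.vstack([np.hstack([f(d["side"]),f(e)]),np.hstack([g(d["scene"]),g(c)])]))
E
```

```text
(no output)
```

View pics/sp.png

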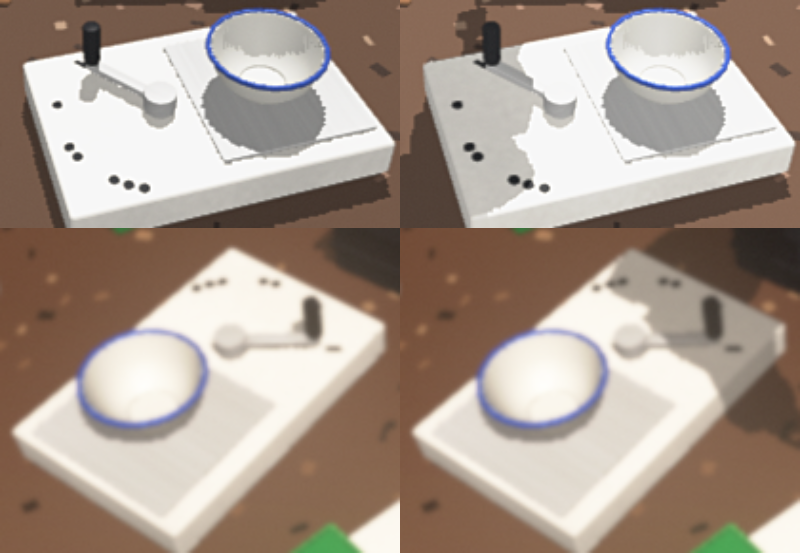

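It's only the arm's shadow: the spare knob is in the same place before and after, side crop (91,44) and (491,44). I'm handing the job in.

```bash
python3 -c "
from cell import *
job_done();print(state()['time'])"
```

```text
the job is handed in; nothing more can be done
the job is handed in; nothing more can be done
```

The lever of the warmer with the green lunchbox stack is at its two-dot mark, and I've handed the job in. I gripped the knob, turned it from about 0.06 to 1.28 rad, then released it and lifted the arm clear by about 9.9 s.

- **Lever angle:** triangulating from two views gave 1.284 rad at the knob top and 1.260 at its base, against the 1.28 wanted. The wrist camera also shows the lever pointing at the two dots.
- **Lunchbox stack:** no changed pixels in either the scene or the side view.
- **Bowl warmer:** a before/after image comparison flagged a difference there. On viewing, it was only the arm's shadow, and that lever is where it was.
- **Unexplained reading:** the gripper showed a width of about 12.5 mm on the 18 mm knob. I didn't look into why, but the knob followed the gripper the whole way and ended where planned.

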